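# Unlock the pour-over arm and swing it over the glass jug

## Robot

A 6-joint arm with a two-finger parallel gripper is mounted at the origin on the work surface. World frame = base frame: x ahead of the robot, y to its left, z up, the work surface at z = 0. Lengths are in m, angles in rad, forces in N, time in s.
With the tool pointing down it reaches from about 0.35 to 0.975 m from the base axis. Payload 4.9 kg.
Tool frame: the origin (TCP) lies at the very end of the fingers, on their centre line; the grasp point (between the pads) lies 19 mm behind it (pinch_z is the distance from the TCP to the grasp point, in m); z points along the fingers, y is the line along which they close (so a half turn about z gives the same grasp; the last joint's range is limited). The gripper opens to 85 mm and grips with 20 to 120 N. Pads are 22 mm wide; open, the fingers measure 114 mm over their backs; the gripper's body (76 mm by 85 mm) begins 54 mm behind the grasp point. The pads swing forward as they close: fully open they stand 13 mm farther back than shut.
Start: joints at [-0.119, 0.053, 1.613, -0, 1.476, -0.119], TCP at [0.625, 0, 0.231] pointing down, gripper open.
Joint ranges: [-3.01, 3.01], [-1.01, 2.22], [0.06, 2.58], [-1.02, 4.17], [0.09, 2.62], [-3.14, 3.14]. Speed limits (rad/s): [2.57, 2.57, 3.14, 3.14, 3.14, 3.14].

## Interface

Orientations are given as a unit quaternion [w, x, y, z].
In Python, from plant import * gives the robot as it stands. The module is installed in compiled form; this text tells all that it offers.
- The arm moves only by the tool play_rows, never from a script. Its arguments are lists of equal length, an entry for each row: "linear": the shift along the world's x, y, z in m, a list of three; "turn": the turn about the world's z in degrees. A call has 1 to 8 rows; each row shifts and turns the commanded pose from where the row before left it; what a row does not reach is not made up. A row lasts 1/8 s, in which the tool goes at most 62.5 mm and 10.7 degrees, less where a joint would pass 70% of its speed; a pose out of reach is approached as far as the arm can. A call is refused whole if a number of a shift passes 0.0625 or a number of a turn 10.7, either way. A call with a gripper value outside its range is refused whole. "hand" is the finger opening in m, from 0 to 0.0854, set as the call begins (left out, the last holds). The fingers move at their own pace and stop on an object; the grip force is fixed at half the most. Time passes only in rows, so rows that do not move let the fingers close. It gives the time, the measured TCP pose, the force, the opening and the grip force at its end, in the units of the state.
- state(): the state, without advancing time (a new reading comes with each control period).
- grab_frame(name): name is "scene" or "side" or "wrist"; returns the picture (400x640x3 uint8, red, green, blue); there is no depth.
- camera_info(name): a dict with "camera_matrix" (3x3 intrinsics, pixels), "distortion" ([k1, k2, p1, p2, k3] as OpenCV has them; the pictures are not rectified), "origin" and "attitude" of the camera in the world; the wrist camera has in their place "mount" (4x4, takes a point from camera to tool coordinates, whose origin is the TCP and whose axes are the flange's). Camera axes: x right, y down, z forward; pixel columns grow to the right and rows downward; lengths in m; the calibration is good to about 2 mm. A picture is of the moment at which its call begins: read the wrist's pose just before it. camera_info takes no time and is no camera call.
- job_done(): hands the job in; it is judged then, once.
Trained networks look in the newest picture that a camera, given by its name, has taken for a name from the list of things; names that differ only in an ending like _2 or _b are one class to them, and where a whole thing is asked for, a point or a joint stands for the part that bears it (a point fixed in the world has none). Each returns a list of dicts, best first, with "p" (0 to 1); they miss things now and then, are a little off and sometimes report something else, mostly with a low value. They report only what shows in the picture. A call takes as long as a camera call.
- trace(camera, thing): "region" (400x640 bool, what is visible of it) and "location" ([column, row] in pixels, amid what is visible of it).
The state is a dict: "time": time; "joint_pos": joint angles; "joint_vel": joint speeds; "joint_efforts": joint torques, N m; "tool_pos": TCP position; "tool_rot": TCP orientation; "contact_force": force on the tool from outside, world axes, zero at the start; "ft_torque": the same for the moment, N m; "gripper_width": opening from 0.0 (shut) to 1.0 (fully open); "grasp_force": force on a finger pad.
Only numpy, scipy, OpenCV 4.12 (cv2) and the standard library are available. Lean on these libraries where they do the work, as an engineer would, in place of code of your own. Each camera call takes 0.05 s, during which the arm holds its last target. There are 200 camera calls.

## Task

Draw the red-headed lock pin up out of the pour-over stand and park it gently in the notch in the side of the stand's top plate, well back in the notch, upright, with its collar resting flat on the plate. Once the pin is parked, swing the unlocked arm round by its wooden knob until the white dripper is centred over the amber glass jug (not the steel pitcher). Never let the pin drop, leave jug, pitcher and the other things on the counter where they stand, and let go of everything.

Things in the scene. Friction and masses are not known exactly. Their poses are not given: they have to be found in the camera images.
- stand: Pour-over stand, fixed (place, yaw vary). Origin on the counter under the arm's pivot post (top 146 mm), z up. Dark wood base 100 x 260 x 14 mm (x -50..50, y -85..175). Two steel fork plates, x -30..30, on a column at y 88..108 mm: lower z 108..118, top plate z 142..154 (y 45..152 mm). Along +y: bore at y = 65 mm, side notch at y = 125 mm. Arm's tail lug lies between the plates.
- bore (a point): Centre of the 17 mm bore through both fork plates and the arm's lug, at the upper face of the top plate, 154 mm high.
- notch (a point): Where the parked pin's axis belongs, at the upper face of the top plate, 154 mm high: in an 18 mm wide slot through that plate, closed end 8 mm from here towards the stand's +x, open mouth 30 mm from here on its -x side. Free below down to the base. The pin can go in sideways or from above.
- pin: Loose lock pin, about 0.12 kg, 115 mm long, upright in the bore at the start, collar on the top plate. Origin at the underside of the collar, z up towards the head. Steel shank 14 mm diameter, 70 mm long, below the origin; steel collar 32 mm diameter, z 0..5 mm; red cylindrical head 24 mm diameter, z 5..45 mm, to grasp.
- pin_tip (a point): Centre of the pin's lower end, 70 mm below the collar's underside.
- swing (a joint): Swing arm's angle about the pivot, rad: 0 = locked home, dripper on the stand's -y side; grows counterclockwise from above (dripper goes to the stand's +x side); limits -0.15, 2.4. The pin in the bore locks it; otherwise it turns with light friction (about 2 N at the knob) and stays put. At q the spout is at stand x = 165 sin q, y = -165 cos q mm, the knob at 65 sin q, -65 cos q.
- knob_top (a point): Centre of the top of the wooden knob, a vertical cylinder 22 mm diameter, 64 mm tall (z 136..200 mm) standing on the 30 mm wide arm, 65 mm from the pivot towards the dripper. Pinch or push it from above.
- spout (a point): Lower end of the spout under the white dripper, on its axis, 116 mm high, 165 mm from the pivot. The dripper's rim is 90 mm diameter, 181 mm high, and is fixed to the arm.
- jug: Amber (orange-brown) glass jug with a handle on its own +y side, 88 mm diameter, 100 mm high, origin at the centre of its underside. It stands on the counter on the +x side of the stand under the dripper's path; may be before or after the steel pitcher along the path. The dripper passes over it with 16 mm to spare.
- jug_rim (a point): Centre of the jug's mouth, 100 mm above the counter.
- pitcher: Steel milk pitcher with a handle, 84 mm diameter, 92 mm high, also under the dripper's path; not the target, leave alone.
- tamper: Dark steel tamper, 56 mm diameter, 85 mm tall, standing on the robot's side of the stand; leave alone.
- carton: White milk carton with a blue band and gable top, 70 x 70 x 190 mm, on the rubber mat to the left; leave alone.
- squeeze: White squeeze bottle, 64 mm diameter, 190 mm tall, on the mat; leave alone.
- glass1: Tall clear glass, 76 mm diameter, 140 mm tall, on the mat; leave alone.
- glass2: Tall clear glass like the first, on the mat; leave alone.
- bowl: Green bowl, 124 mm diameter, 65 mm high, on the black scale to the right; leave alone.

How it is judged:
By the outcome, as a careful person would: the job done as asked, in the order asked, and still so for the second after the job is handed in, with the robot touching nothing.
It also fails if it takes over 58 s, if anything falls off the work surface, if the arm or the gripper's body presses on something with over 40 N, if the wrist force passes 120 N, or if a joint passes its speed limit or range.

## Working session

There is one attempt and no reset: what is moved stays moved. The work goes in short steps, Python scripts to look and compute and a tool call to move; the robot and the scene stay as the last step left them, time stands still between calls to the robot, and variables do not carry over. Pictures are saved under pics/ and viewed, at most 10 in all, crops included, and the job is handed in when it is done.

Besides the shell and the picture viewer there is one more tool, called after "Call:" as name(argument=value, ...), one argument or row to a line, values as JSON. play_rows: Moves the arm, as the interface text tells. Its arguments: {"type":"object","properties":{"linear":{"type":"array","items":{"type":"array","items":{"type":"number"}}},"turn":{"type":"array","items":{"type":"number"}},"hand":{"type":"number"}},"required":["linear","turn"]}

```bash
mkdir -p pics; cat > h.py <<'E'
from plant import *
import numpy as np, cv2
from scipy.spatial.transform import Rotation as R
def cam(n,s=None):
    c=camera_info(n);K=np.array(c['camera_matrix'],float);D=np.array(c['distortion'],float)
    if 'mount' in c:
        s=s or state();q=s['tool_rot'];T=np.eye(4);T[:3,:3]=R.from_quat([q[1],q[2],q[3],q[0]]).as_matrix();T[:3,3]=s['tool_pos']
        T=T@np.array(c['mount']);return K,D,T[:3,3],T[:3,:3]
    A=np.array(c['attitude'],float)
    if A.size==4: A=R.from_quat([A[1],A[2],A[3],A[0]]).as_matrix()
    return K,D,np.array(c['origin'],float),A
def ray(C,px):
    K,D,o,A=C;u=cv2.undistortPoints(np.array([[px]],float),K,D)[0,0];d=A@np.array([u[0],u[1],1]);return o,d/np.linalg.norm(d)
def atz(C,px,z):
    o,d=ray(C,px);return o+d*(z-o[2])/d[2]
def proj(C,P):
    K,D,o,A=C;return cv2.projectPoints(((np.array(P,float).reshape(-1,3)-o)@A),np.zeros(3),np.zeros(3),K,D)[0][:,0]
def save(n,f): cv2.imwrite('pics/'+f,n[:,:,::-1])
E
python3 - <<'E'
from h import *
for n in ['scene','side','wrist']:
    C=cam(n);print(n,C[2].round(3),C[3].round(2).tolist());im=grab_frame(n);save(im,n+'0.png')
    for t in ['pin','knob_top','spout','jug','pitcher','stand','tamper']:
        r=trace(n,t)
        for d in r[:1]:
            ys,xs=np.nonzero(d['region']);print(t,round(d['p'],2),np.round(d['location'],1),(xs.min(),xs.max(),ys.min(),ys.max()) if len(xs) else '')
print(state())
E
python3 -c "
import cv2,numpy as np
a=[cv2.imread(f'pics/{n}0.png') for n in ['scene','side','wrist']]
cv2.imwrite('pics/ab.png',np.vstack([cv2.resize(x,(480,300)) for x in a[1:]]))"
```

```text
scene [1.493 0.724 1.023] [[-0.61, 0.47, -0.63], [0.79, 0.36, -0.5], [-0.01, -0.81, -0.59]]
pin 0.45 [359.3 206.1] (np.int64(352), np.int64(363), np.int64(195), np.int64(213))
knob_top 0.83 [301.  195.4] (np.int64(274), np.int64(357), np.int64(170), np.int64(222))
spout 0.97 [298.4 193.6] (np.int64(274), np.int64(357), np.int64(171), np.int64(222))
jug 0.95 [331.6 273.7] (np.int64(309), np.int64(346), np.int64(246), np.int64(295))
pitcher 0.73 [292.5 252.1] (np.int64(274), np.int64(305), np.int64(233), np.int64(276))
stand 0.92 [346.6 225.2] (np.int64(275), np.int64(396), np.int64(171), np.int64(273))
side [-0.208 -0.659  0.989] [[0.63, -0.49, 0.6], [-0.77, -0.4, 0.49], [-0.0, -0.77, -0.63]]
knob_top 0.72 [336.8 212.8] (np.int64(280), np.int64(365), np.int64(194), np.int64(237))
spout 0.58 [335.3 214.3] (np.int64(282), np.int64(364), np.int64(194), np.int64(237))
jug 0.87 [307. 189.] (np.int64(296), np.int64(327), np.int64(175), np.int64(206))
pitcher 0.58 [347.2 196.6] (np.int64(331), np.int64(357), np.int64(190), np.int64(213))
stand 0.94 [301.9 223.5] (np.int64(250), np.int64(365)
[... 743 characters left out ...]
 array([-1.19035934e-01,  5.27009842e-02,  1.61289958e+00, -1.76250789e-05,
        1.47596746e+00, -1.18978022e-01]), 'joint_vel': array([-0.00021546,  0.0011989 , -0.00054258,  0.00090748,  0.00021391,
       -0.00059345]), 'joint_efforts': array([ 4.75798734e-04, -3.93686342e+01, -3.70459664e+01, -7.57805560e-05,
        4.99888738e-04, -4.83041532e-06]), 'tool_pos': array([ 6.24989839e-01, -2.57665340e-05,  2.31303213e-01]), 'tool_rot': array([1.51029006e-05, 7.07126666e-01, 7.07086896e-01, 7.16170940e-07]), 'contact_force': array([ 0.27833455, -0.23473355, -0.73931548]), 'ft_torque': array([-0.00309991,  0.01887564,  0.0056099 ]), 'grasp_force': 0.0, 'gripper_width': 0.9991586762414227}
```

View pics/scene0.png

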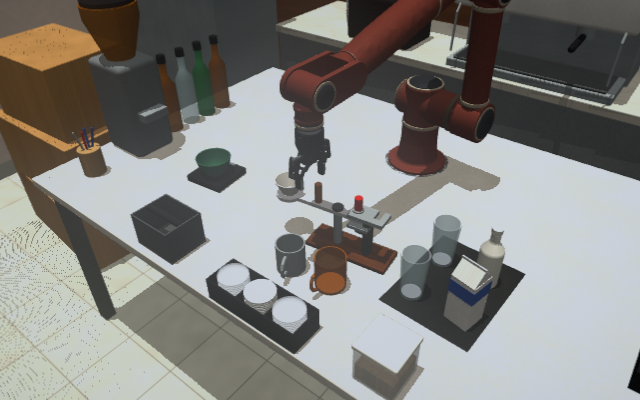

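View pics/ab.png

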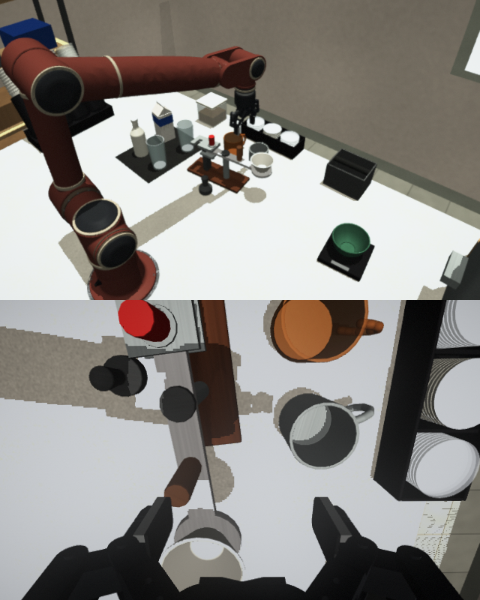

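The scene picture shows the red head at (359,203), knob (319,192), dripper (288,187), pitcher (291,254) and jug (331,275). The wrist view shows the head at its top edge near (190,25), the post near (240,137) and the knob near (240,245). The amber jug is further along +y than the pitcher.

```bash
cat >> h.py <<'E'
def red(im):
    h=cv2.cvtColor(im,cv2.COLOR_RGB2HSV);m=(((h[...,0]<6)|(h[...,0]>174))&(h[...,1]>200)&(h[...,2]>110)).astype(np.uint8)
    return m
def tri(rs):
    M=sum(np.eye(3)-np.outer(d,d) for o,d in rs);b=sum((np.eye(3)-np.outer(d,d))@o for o,d in rs);return np.linalg.solve(M,b)
E
python3 - <<'E'
from h import *
rs=[]
for n in ['scene','side','wrist']:
    im=cv2.imread(f'pics/{n}0.png')[:,:,::-1].copy();m=red(im)
    k,l,st,ce=cv2.connectedComponentsWithStats(m)
    if k>1:
        for i in np.argsort(-st[1:,4])[:3]+1: print(n,st[i],ce[i].round(1),atz(cam(n),ce[i],.179).round(3))
W=cam('wrist')
for nm,px,z in [('post',(240,137),.146),('pintop',(182,20),.199),('knobtop',(237,262),.2),('pitcher',(425,174),.046),('jug',(420,40),.05)]:
    print(nm,atz(W,px,z).round(3))
for n,t in [('scene','jug'),('side','jug'),('scene','pitcher'),('side','pitcher')]:
    grab_frame(n); r=trace(n,t)[0]['location'];print(n,t,atz(cam(n),r,.05).round(3))
E
```

```text
scene [ 81 132   1   1   1] [ 81. 132.] [ 0.795 -0.877  0.179]
side [280 181   5   4  17] [281.7 182.4] [0.572 0.127 0.179]
wrist [ 158    0   47   49 1828] [181.5  22.9] [0.549 0.114 0.179]
post [0.567 0.048 0.146]
pintop [0.557 0.112 0.199]
knobtop [ 0.573 -0.018  0.2  ]
pitcher [ 0.729 -0.005  0.046]
jug [0.711 0.12  0.05 ]
scene jug [0.716 0.135 0.05 ]
side jug [0.727 0.16  0.05 ]
scene pitcher [0.715 0.002 0.05 ]
side pitcher [0.768 0.031 0.05 ]
```

Call:
play_rows(
  linear=[
    [-0.017,0.025,0.02],
    [-0.017,0.025,0.02],
    [-0.017,0.03,0.01],
    [-0.017,0.03,0],
    [0,0,0],
    [0,0,0],
  ],
  turn=[0,0,0,7,0,0],
)

```text
time: 2.35
tool_pos: [0.5571, 0.1097, 0.2812]
tool_rot: [0.0, 0.663, 0.749, -0.0]
contact_force: [0.5, 0.6, 1.1]
gripper_width: 1.001
grasp_force: 0.0
```

```bash
python3 - <<'E'
from h import *
s=state();im=grab_frame('wrist');save(im,'w1.png');print(s['tool_pos'])
C=cam('wrist',s);m=red(im);k,l,st,ce=cv2.connectedComponentsWithStats(m)
i=1+np.argmax(st[1:,4]);print(st[i],ce[i],atz(C,ce[i],.185))
print(proj(C,[[.557,.112,.199],[.565,.047,.146],[.55,.171,.154]]))
E
```

```text
[0.55714361 0.10967983 0.28124457]Traceback (most recent call last):
  File "<stdin>", line 4, in <module>
    return _wrapfunc(a, 'argmax', axis=axis, out=out, **kwds)
    return bound(*args, **kwds)
ValueError: attempt to get argmax of an empty sequence
```

View pics/w1.png

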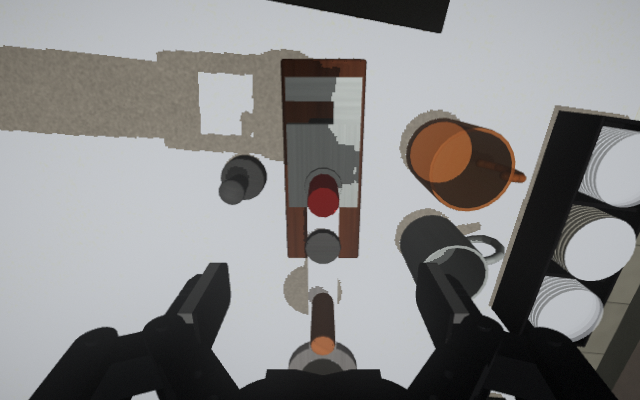

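The view shows the stand nearly aligned with the image: base corners (281,60), (366,60), (288,258) and (358,258). The shaded red head's top is near (323,200), the post (323,245), the knob top (323,345), and the notch spans columns 286–333 at rows 101–124.

```bash
python3 - <<'E'
from h import *
from scipy.optimize import least_squares
C=cam('wrist')
S=np.array([[-50,175,14],[50,175,14],[-50,-85,14],[50,-85,14],[0,0,146],[0,65,199],[8,125,154],[-30,134,154],[-30,116,154],[0,-65,200]])/1e3
P=np.array([[281,60],[366,60],[288,258],[358,258],[323,245],[323,202],[333,112.5],[286,101],[286,124],[323,345]],float)
def W(p):
    c,s=np.cos(p[2]),np.sin(p[2]);return np.c_[p[0]+c*S[:,0]-s*S[:,1],p[1]+s*S[:,0]+c*S[:,1],S[:,2]]
f=least_squares(lambda p:(proj(C,W(p))-P).ravel(),[.565,.047,.12],loss='soft_l1')
print(f.x,np.degrees(f.x[2]));print((proj(C,W(f.x))-P).round(1))
w=W(f.x);print('pin',w[5],'notch',[f.x[0]-.125*np.sin(f.x[2]),f.x[1]+.125*np.cos(f.x[2])])
grab_frame('wrist')
for t in ['jug','pitcher','pin']:
    for d in trace('wrist',t)[:1]: 
        ys,xs=np.nonzero(d['region']);print(t,d['p'],d['location'],xs.min(),xs.max(),ys.min(),ys.max())
# jug rim circle guess: inner
print(atz(C,(468,175),.1),atz(C,(440,150),0))
E
```

```text
[0.56412765 0.04589859 0.11931159] 6.836050416203072
[[-1.1 -2.1]
 [ 0.8 -2. ]
 [-0.6 -0. ]
 [ 0.5  0.1]
 [ 0.1  3.3]
 [ 0.3  0.6]
 [ 0.4 -0. ]
 [-0.7 -0.3]
 [ 0.1 -0.1]
 [-0.1  0.9]]
pin [0.55639079 0.11043649 0.199     ] notch [np.float64(0.5492490643197319), np.float64(0.17000994311158285)]
jug 0.79 [463.5, 164.1] 406 525 117 210
pitcher 0.59 [448.3, 251.1] 400 504 215 298
pin 0.85 [323.3, 189.9] 304 341 167 217
[0.70361408 0.1223014  0.1       ] [0.70702953 0.12923363 0.        ]
```

Call:
play_rows(
  linear=[
    [-0.001,0.001,-0.03],
    [0,0,-0.04],
    [0,0,-0.03],
    [0,0,-0.016],
    [0,0,0],
    [0,0,0],
  ],
  turn=[0,0,0,0,0,0],
)

```text
time: 3.35
tool_pos: [0.5571, 0.111, 0.167]
tool_rot: [0.001, 0.663, 0.749, 0.001]
contact_force: [-0.1, 0.5, 0.9]
gripper_width: 1.0
grasp_force: 0.0
```

Call:
play_rows(
  linear=[
    [0,0,0],
    [0,0,0],
    [0,0,0],
    [0,0,0],
    [0,0,0],
    [0,0,0],
    [0,0,0],
    [0,0,0],
  ],
  turn=[0,0,0,0,0,0,0,0],
  hand=0.01,
)

```text
time: 4.35
tool_pos: [0.5563, 0.111, 0.1658]
tool_rot: [0.0, 0.663, 0.749, 0.0]
contact_force: [0.7, 0.5, 3.4]
gripper_width: 0.262
grasp_force: 58.9
```

Call:
play_rows(
  linear=[
    [0,0,0.008],
    [0,0,0.012],
    [0,0,0.015],
    [0,0,0.015],
    [0,0,0.015],
    [0,0,0.012],
    [0,0,0.008],
    [0,0,0],
  ],
  turn=[0,0,0,0,0,0,0,0],
)

```text
time: 5.35
tool_pos: [0.5563, 0.111, 0.2511]
tool_rot: [0.0, 0.663, 0.749, 0.0]
contact_force: [-0.2, -0.4, -1.2]
gripper_width: 0.263
grasp_force: 59.2
```

```bash
python3 - <<'E'
from h import *
s=state();im=grab_frame('wrist');print(s['tool_pos'],s['contact_force'])
C=cam('wrist',s)
save(im[60:360,180:480],'w2.png');print(proj(C,[[.5563,.111,.169],[.5492,.170,.154]]))
grab_frame('side')
for d in trace('wrist','pin')[:1]: print(d['p'],d['location'])
E
```

```text
[0.55628442 0.11102045 0.25109504] [-0.15045623 -0.36731356 -1.16306936]
[[324.13486922 204.23320846]
 [324.35982065 118.55116751]]
0.65 [322.0, 269.5]
```

View pics/w2.png

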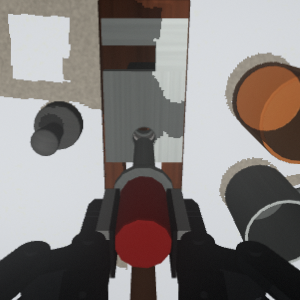

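The pin is held upright and clear of the bore at crop (145,132). The notch gap is at crop rows 45–70, which matches my prediction.

Call:
play_rows(
  linear=[
    [-0.001,0.005,0],
    [-0.002,0.013,0],
    [-0.002,0.015,0],
    [-0.002,0.013,0],
    [-0.002,0.009,0],
    [-0.001,0.0045,0],
    [0,0,0],
    [0,0,0],
  ],
  turn=[0,0,0,0,0,0,0,0],
)

```text
time: 6.5
tool_pos: [0.5461, 0.1702, 0.2503]
tool_rot: [0.0, 0.663, 0.749, -0.0]
contact_force: [-0.7, -0.6, -1.3]
gripper_width: 0.264
grasp_force: 59.2
```

```bash
python3 - <<'E'
from h import *
s=state();im=grab_frame('wrist');print(s['tool_pos'],s['contact_force'])
C=cam('wrist',s);t=s['tool_pos']
tip=[t[0],t[1]-.0006,.169]
o=np.array([.5492,.17]);c,sn=np.cos(.1193),np.sin(.1193)
E=[[o[0]+c*a-sn*b,o[1]+sn*a+c*b,.154] for a,b in [(8,0),(0,9),(0,-9),(-30,9),(-30,-9)] for a,b in [(a/1e3,b/1e3)]]
print(proj(C,[tip]).round(1),proj(C,E).round(1).tolist())
cv2.imwrite('pics/w3.png',cv2.resize(im[100:280,230:430],None,fx=3,fy=3,interpolation=cv2.INTER_CUBIC)[:,:,::-1])
E
```

```text
[0.54607494 0.17022791 0.25033354] [-0.73130812 -0.64779116 -1.28373919]
[[324.1 205.3]] [[338.6, 198.6], [328.3, 187.3], [328.1, 209.5], [288.8, 187.2], [289.5, 209.4]]
```

View pics/w3.png

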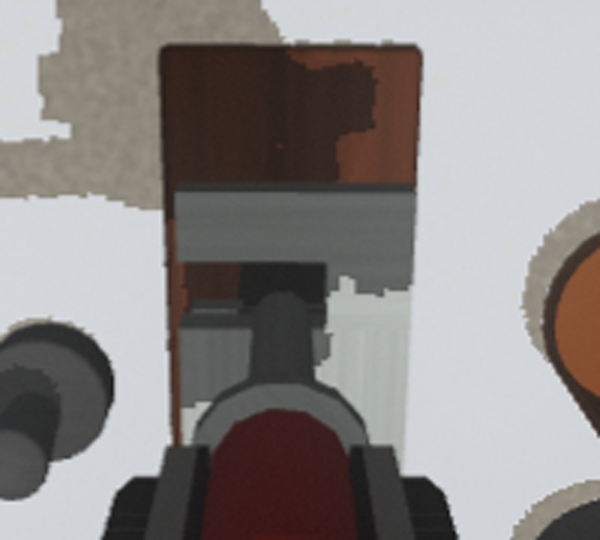

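Upper notch edge (row 187) and closed end (column 339) agree with the fit. The lower edge is unclear, so I'll check its profile.

```bash
python3 - <<'E'
import cv2
g=cv2.imread('pics/w3.png',0);b=cv2.imread('pics/w3.png')
for x in (195,220): print(x,[(100+round(y/3),b[y,x].tolist()) for y in range(250,345,3)])
print([(round(y/3+100),[x for x in range(235,345,1) if g[y,x]>g[y,x-6]+12][:6],[x for x in range(235,345) if g[y,x]<g[y,x-6]-12][-4:]) for y in (310,)])
E
```

```text
195 [(183, [93, 96, 93]), (184, [93, 96, 93]), (185, [92, 93, 91]), (186, [93, 95, 92]), (187, [57, 62, 71]), (188, [38, 44, 57]), (189, [36, 42, 56]), (190, [36, 41, 55]), (191, [36, 41, 56]), (192, [37, 42, 57]), (193, [36, 41, 55]), (194, [38, 43, 56]), (195, [36, 41, 54]), (196, [37, 43, 56]), (197, [36, 41, 56]), (198, [38, 43, 57]), (199, [41, 45, 55]), (200, [50, 51, 55]), (201, [53, 54, 54]), (202, [52, 55, 53]), (203, [78, 81, 78]), (204, [67, 69, 66]), (205, [56, 57, 56]), (206, [54, 54, 53]), (207, [55, 56, 56]), (208, [55, 56, 55]), (209, [72, 74, 72]), (210, [92, 95, 92]), (211, [97, 98, 95]), (212, [96, 98, 96]), (213, [97, 97, 95]), (214, [97, 98, 96])]
220 [(183, [91, 93, 91]), (184, [91, 94, 91]), (185, [94, 96, 93]), (186, [93, 95, 93]), (187, [55, 60, 69]), (188, [35, 42, 55]), (189, [36, 41, 55]), (190, [34, 39, 53]), (191, [33, 38, 52]), (192, [35, 40, 54]), (193, [35, 39, 52]), (194, [35, 39, 52]), (195, [34, 38, 51]), (196, [35, 40, 53]), (197, [34, 39, 52]), (198, [34, 39, 52]), (199, [38, 42, 54]), (200, [53, 54, 54]), (201, [53, 53, 52]), (202, [53, 53, 52]), (203, [80, 81, 79]), (204, [68, 68, 66]), (205, [56, 57, 55]), (206, [56, 55, 55]), (207, [53, 53, 53]), (208, [53, 53, 52]), (209, [70, 71, 69]), (210, [91, 92, 89]), (211, [95, 96, 93]), (212, [92, 94, 92]), (213, [95, 97, 95]), (214, [95, 97, 94])]
[(203, [325, 326, 327, 328, 329, 330], [240, 241, 242, 243])]
```

The lower edge is at row 209.3, so the whole notch matches the fit and the pin is centred. Lowering now.

Call:
play_rows(
  linear=[
    [0,0,-0.006],
    [0,0,-0.012],
    [0,0,-0.014],
    [0,0,-0.014],
    [0,0,-0.014],
    [0,0,-0.012],
    [0,0,-0.006],
    [0,0,0],
  ],
  turn=[0,0,0,0,0,0,0,0],
)

```text
time: 7.55
tool_pos: [0.5458, 0.1705, 0.1718]
tool_rot: [-0.0, 0.663, 0.749, -0.0]
contact_force: [-0.5, -0.5, -1.7]
gripper_width: 0.26
grasp_force: 59.2
```

Call:
play_rows(
  linear=[
    [0.001,0,0],
    [0.001,0,0],
    [0.001,0,0],
    [0,0,0],
    [0,0,-0.002],
    [0,0,-0.002],
    [0,0,-0.001],
    [0,0,0],
  ],
  turn=[0,0,0,0,0,0,0,0],
)

```text
time: 8.55
tool_pos: [0.5489, 0.1705, 0.1671]
tool_rot: [-0.0, 0.663, 0.749, -0.0]
contact_force: [0.9, 0.7, -1.3]
gripper_width: 0.266
grasp_force: 59.2
```

Call:
play_rows(
  linear=[
    [0,0,-0.0005],
    [0,0,-0.0005],
    [0,0,-0.0005],
    [0,0,0],
    [0,0,0],
  ],
  turn=[0,0,0,0,0],
)

```text
time: 9.18
tool_pos: [0.549, 0.1705, 0.1658]
tool_rot: [0.0, 0.663, 0.749, 0.0]
contact_force: [0.6, -0.7, -1.6]
gripper_width: 0.266
grasp_force: 59.3
```

Call:
play_rows(
  linear=[
    [0,0,-0.0005],
    [0,0,-0.0005],
    [0,0,0],
    [0,0,0],
  ],
  turn=[0,0,0,0],
)

```text
time: 9.68
tool_pos: [0.5491, 0.1705, 0.1658]
tool_rot: [0.0, 0.663, 0.749, 0.0]
contact_force: [-2.2, -1.0, 5.0]
gripper_width: 0.265
grasp_force: 59.9
```

Call:
play_rows(
  linear=[
    [0,0,0],
    [0,0,0],
    [0,0,0],
    [0,0,0],
    [0,0,0],
  ],
  turn=[0,0,0,0,0],
  hand=0.06,
)

```text
time: 10.3
tool_pos: [0.549, 0.1705, 0.1647]
tool_rot: [-0.0, 0.663, 0.749, -0.0]
contact_force: [0.1, -0.8, -0.2]
gripper_width: 0.7
grasp_force: 0.0
```

Call:
play_rows(
  linear=[
    [0,0,0.01],
    [0,0,0.03],
    [0,0,0.04],
    [0,0,0.02],
    [0,0,0],
    [0,0,0],
  ],
  turn=[0,0,0,0,0,0],
)

```text
time: 11.05
tool_pos: [0.5483, 0.1704, 0.263]
tool_rot: [-0.001, 0.663, 0.749, -0.001]
contact_force: [0.4, 0.3, -0.0]
gripper_width: 0.705
grasp_force: 0.0
```

```bash
python3 - <<'E'
from h import *
s=state();im=grab_frame('wrist');print(s['tool_pos'],s['contact_force'])
C=cam('wrist',s);o=np.array([.5492,.17])
print(proj(C,[[*o,.199],[*o,.159]]).round(1))
cv2.imwrite('pics/w4.png',im[:,:,::-1])
for d in trace('wrist','pin')[:1]:
    ys,xs=np.nonzero(d['region']);print(d['p'],d['location'],xs.min(),xs.max(),ys.min(),ys.max())
for n in ('jug','pitcher'):
    for d in trace('wrist',n)[:1]: print(n,d['p'],d['location'])
E
```

```text
[0.54827696 0.17038474 0.26300833] [ 0.44321511  0.30903349 -0.04904892]
[[325.9 214.2]
 [325.6 195.2]]
0.7 [323.3, 200.8] 305 344 175 229
jug 0.85 [462.7, 219.4]
pitcher 0.71 [451.9, 291.9]
```

View pics/w4.png

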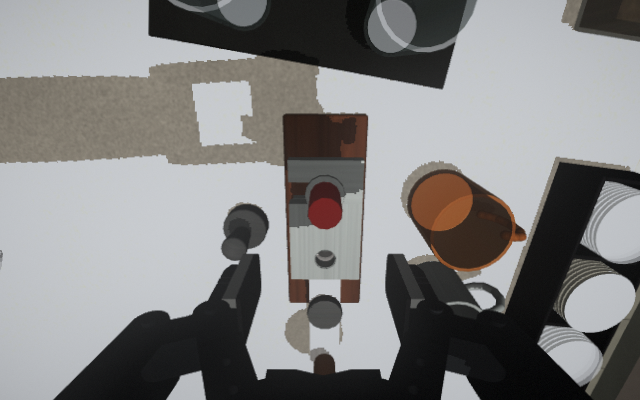

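The pin is parked upright at (325,205), the empty bore is at (325,258), and the jug stands clear at about (462,219). Next I'll locate the jug's axis by fitting its silhouette.

```bash
cat >> h.py <<'E'
def fitcyl(C,m,r,h,x0):
    from scipy.optimize import minimize
    m=cv2.morphologyEx(m.astype(np.uint8),cv2.MORPH_OPEN,np.ones((15,15)))
    a=np.linspace(0,2*np.pi,60)
    def f(p):
        P=[[p[0]+r*np.cos(t),p[1]+r*np.sin(t),z] for z in (0,h) for t in a]
        q=cv2.convexHull(proj(C,P).astype(np.float32));k=np.zeros(m.shape,np.uint8)
        cv2.fillConvexPoly(k,np.round(q*16).astype(np.int32),1,shift=4);return 1-(k&m).sum()/(k|m).sum()
    s=minimize(f,x0,method='Nelder-Mead',options=dict(initial_simplex=[x0,[x0[0]+.02,x0[1]],[x0[0],x0[1]+.02]],xatol=1e-4));return s.x,s.fun
E
python3 - <<'E'
from h import *
P=np.array([.5641,.0459]);yaw=.1193
for n in ('wrist','scene','side'):
    s=state();im=grab_frame(n);C=cam(n,s)
    for t,r,h,x0 in (('jug',.044,.1,[.71,.13]),('pitcher',.042,.092,[.72,0.])):
        d=trace(n,t)
        if not d: continue
        if n=='wrist' and t=='pitcher': continue
        x,f=fitcyl(C,d[0]['region'],r,h,x0)
        v=x-P;v=np.array([np.cos(yaw)*v[0]+np.sin(yaw)*v[1],-np.sin(yaw)*v[0]+np.cos(yaw)*v[1]])
        print(n,t,d[0]['p'],x.round(4),round(f,3),'stand',v.round(4),'q',np.arctan2(v[0],-v[1]),'rad',np.hypot(*v))
E
```

```text
wrist jug 0.82 [0.7073 0.1272] 0.041 stand [0.1518 0.0637] q 1.968146630431036 rad 0.16467253947115648
scene jug 0.74 [0.7127 0.1267] 0.112 stand [0.1571 0.0626] q 1.94991243124605 rad 0.16912805574152753
scene pitcher 0.64 [ 0.7227 -0.0016] 0.089 stand [ 0.1518 -0.0661] q 1.1602436151520146 rad 0.16552379012012866
side jug 0.82 [0.7179 0.1408] 0.445 stand [0.164  0.0759] q 2.004191527430655 rad 0.18076138067901149
side pitcher 0.87 [0.72 0.  ] 1.0 stand [ 0.1493 -0.0641] q 1.1651670880154832 rad 0.16251652223697127
```

Call:
play_rows(
  linear=[
    [0.002,-0.02,0],
    [0.004,-0.04,0],
    [0.005,-0.045,0],
    [0.005,-0.043,0],
    [0.004,-0.028,0],
    [0.003,-0.013,0],
    [0,0,0],
    [0,0,0],
  ],
  turn=[0,0,0,0,0,0,0,0],
)

```text
time: 12.7
tool_pos: [0.5719, -0.0178, 0.2648]
tool_rot: [-0.0, 0.662, 0.749, 0.0]
contact_force: [-0.5, 0.6, 0.4]
gripper_width: 0.699
grasp_force: 0.0
```

Call:
play_rows(
  linear=[
    [0,0,-0.03],
    [0,0,-0.035],
    [0,0,-0.025],
    [0,0,-0.006],
    [0,0,0],
    [0,0,0],
  ],
  turn=[0,0,0,0,0,0],
)

```text
time: 13.45
tool_pos: [0.5729, -0.0183, 0.1706]
tool_rot: [0.001, 0.662, 0.749, 0.001]
contact_force: [-0.4, 0.1, 0.8]
gripper_width: 0.7
grasp_force: 0.0
```

Call:
play_rows(
  linear=[
    [0,0,0],
    [0,0,0],
    [0,0,0],
    [0,0,0],
    [0,0,0],
  ],
  turn=[0,0,0,0,0],
  hand=0.027,
)

```text
time: 14.08
tool_pos: [0.5719, -0.0185, 0.1687]
tool_rot: [-0.0, 0.663, 0.749, -0.0]
contact_force: [-0.8, -0.1, 0.3]
gripper_width: 0.315
grasp_force: 0.0
```

```bash
python3 - <<'E'
import numpy as np
st=[2,4,6,7]+[7.5]*4+[7.5]*8+[7.5,6,4,2]  
q=np.concatenate([[0],np.cumsum(st)]);s=112/q[-1];q=np.radians(q*s)+.1193
k=np.c_[np.sin(q),-np.cos(q)]*65
c=np.round(k-k[0],1);d=np.diff(c,axis=0);print(len(st))
for i in range(0,len(d),8):print([[round(a/1e3,4),round(b/1e3,4),0] for a,b in d[i:i+8]],[round(x*s,1) for x in st[i:i+8]])
E
```

```text
20
[[np.float64(0.002), np.float64(0.0003), 0], [np.float64(0.0039), np.float64(0.0007), 0], [np.float64(0.0057), np.float64(0.0015), 0], [np.float64(0.0065), np.float64(0.0024), 0], [np.float64(0.0066), np.float64(0.0033), 0], [np.float64(0.0062), np.float64(0.0041), 0], [np.float64(0.0057), np.float64(0.0047), 0], [np.float64(0.0051), np.float64(0.0054), 0]] [np.float64(1.7), np.float64(3.5), np.float64(5.2), np.float64(6.1), np.float64(6.5), np.float64(6.5), np.float64(6.5), np.float64(6.5)]
[[np.float64(0.0045), np.float64(0.0059), 0], [np.float64(0.0038), np.float64(0.0063), 0], [np.float64(0.003), np.float64(0.0068), 0], [np.float64(0.0022), np.float64(0.0071), 0], [np.float64(0.0015), np.float64(0.0072), 0], [np.float64(0.0005), np.float64(0.0074), 0], [np.float64(-0.0002), np.float64(0.0074), 0], [np.float64(-0.0011), np.float64(0.0074), 0]] [np.float64(6.5), np.float64(6.5), np.float64(6.5), np.float64(6.5), np.float64(6.5), np.float64(6.5), np.float64(6.5), np.float64(6.5)]
[[np.float64(-0.002), np.float64(0.0071), 0], [np.float64(-0.0021), np.float64(0.0056), 0], [np.float64(-0.0017), np.float64(0.0035), 0], [np.float64(-0.0009), np.float64(0.0018), 0]] [np.float64(6.5), np.float64(5.2), np.float64(3.5), np.float64(1.7)]
```

Call:
play_rows(
  linear=[
    [0.002,0.0003,0],
    [0.0039,0.0007,0],
    [0.0057,0.0015,0],
    [0.0065,0.0024,0],
    [0.0066,0.0033,0],
    [0.0062,0.0041,0],
    [0.0057,0.0047,0],
    [0.0051,0.0054,0],
  ],
  turn=[1.7,3.5,5.2,6.1,6.5,6.5,6.5,6.5],
)

```text
time: 15.08
tool_pos: [0.6136, 0.0033, 0.1687]
tool_rot: [-0.0, 0.344, 0.939, -0.001]
contact_force: [-2.5, -2.2, 0.7]
gripper_width: 0.315
grasp_force: 1.3
```

Call:
play_rows(
  linear=[
    [0.0045,0.0059,0],
    [0.0038,0.0063,0],
    [0.003,0.0068,0],
    [0.0022,0.0071,0],
    [0.0015,0.0072,0],
    [0.0005,0.0074,0],
    [-0.0002,0.0074,0],
    [-0.0011,0.0074,0],
  ],
  turn=[6.5,6.5,6.5,6.5,6.5,6.5,6.5,6.5],
)

```text
time: 16.08
tool_pos: [0.6288, 0.0587, 0.169]
tool_rot: [0.001, -0.102, 0.995, -0.001]
contact_force: [2.0, -2.4, -1.5]
gripper_width: 0.312
grasp_force: 1.5
```

Call:
play_rows(
  linear=[
    [-0.002,0.0071,0],
    [-0.0021,0.0056,0],
    [-0.0017,0.0035,0],
    [-0.0009,0.0018,0],
    [0,0,0],
    [0,0,0],
  ],
  turn=[6.5,5.2,3.5,1.7,0,0],
)

```text
time: 16.82
tool_pos: [0.6212, 0.0773, 0.1689]
tool_rot: [-0.0, -0.245, 0.969, 0.0]
contact_force: [1.1, -0.3, 0.5]
gripper_width: 0.315
grasp_force: 0.5
```

```bash
python3 - <<'E'
from h import *
P=np.array([.5641,.0459]);yaw=.1193
print(state()['tool_pos'],state()['joint_pos'].round(2))
a=[]
for n in ('scene','wrist'):
    s=state();im=grab_frame(n);C=cam(n,s);a.append(im)
    d=trace(n,'spout');print(n,d[0]['p'] if d else None, d[0]['location'] if d else '')
    for q in (1.9,1.967,2.03):
        f=q+yaw;u=np.array([np.sin(f),-np.cos(f)]);print(q,proj(C,[[*(P+.165*u),.181],[*(P+.065*u),.2]]).round(1).tolist())
cv2.imwrite('pics/w5.png',np.vstack([cv2.resize(a[0][130:330,200:440],(480,400)),cv2.resize(a[1],(480,300))])[:600,:,::-1])
cv2.imwrite('pics/w5.png',np.hstack([cv2.resize(a[0][150:310,230:400],(340,320)),cv2.resize(a[1],(448,280),interpolation=cv2.INTER_AREA) if 0 else cv2.copyMakeBorder(cv2.resize(a[1],(448,280)),0,40,0,0,0)])[:,:,::-1])
E
```

```text
[0.62121589 0.077339   0.168881  ] [ 0.01  0.1   1.67  0.    1.37 -2.06]
scene 0.8 [329.2, 233.2]
1.9 [[324.9, 232.9], [332.5, 203.7]]
1.967 [[329.2, 233.3], [334.1, 203.9]]
2.03 [[333.3, 233.6], [335.7, 204.0]]
wrist 0.86 [323.8, 209.4]
1.9 [[309.5, 433.3], [315.9, 306.6]]
1.967 [[329.2, 433.5], [326.7, 306.8]]
2.03 [[347.7, 432.9], [336.8, 306.3]]
```

View pics/w5.png

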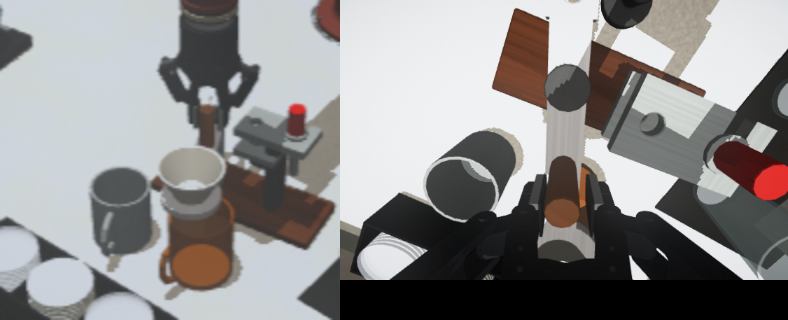

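The scene shows the dripper over the amber jug. In the wrist view the knob top is at about (317,304), which gives q ≈ 1.91 as the knob lags in the loose grip. It needs another 3.2°.

Call:
play_rows(
  linear=[
    [-0.0009,0.0016,0],
    [-0.0009,0.0016,0],
    [0,0,0],
    [0,0,0],
  ],
  turn=[1.6,1.6,0,0],
)

```text
time: 17.52
tool_pos: [0.6192, 0.0809, 0.1687]
tool_rot: [-0.0, -0.272, 0.962, 0.0]
contact_force: [-0.6, 0.2, 0.1]
gripper_width: 0.312
grasp_force: 0.2
```

Call:
play_rows(
  linear=[
    [0,0,0],
    [0,0,0],
    [0,0,0],
  ],
  turn=[0,0,0],
  hand=0.05,
)

```text
time: 17.9
tool_pos: [0.6192, 0.0807, 0.1686]
tool_rot: [-0.0, -0.272, 0.962, 0.0]
contact_force: [0.4, -0.3, -0.2]
gripper_width: 0.586
grasp_force: 0.0
```

Call:
play_rows(
  linear=[
    [0,0,0.02],
    [0,0,0.035],
    [0,0,0.04],
    [-0.02,-0.04,0.035],
    [-0.02,-0.05,0.02],
    [-0.01,-0.03,0],
    [0,0,0],
    [0,0,0],
  ],
  turn=[0,0,0,0,0,0,0,0],
)

```text
time: 18.9
tool_pos: [0.5695, -0.039, 0.3196]
tool_rot: [0.001, -0.272, 0.962, 0.0]
contact_force: [-0.6, 0.1, 0.1]
gripper_width: 0.587
grasp_force: 0.0
```

```bash
python3 - <<'E'
from h import *
P=np.array([.5641,.0459]);yaw=.1193
print(state()['tool_pos'])
for n in ('scene','wrist'):
    s=state();im=grab_frame(n);C=cam(n,s);save(im,f'{n}6.png')
    for t in ('spout','jug','knob_top','pin'):
        d=trace(n,t)
        if d: print(n,t,d[0]['p'], d[0]['location'])
    for q in (1.9,1.967,2.03):
        f=q+yaw;u=np.array([np.sin(f),-np.cos(f)]);print(q,proj(C,[[*(P+.165*u),.181],[*(P+.065*u),.2],[*P,.146]]).round(1).tolist())
E
```

```text
[ 0.56954901 -0.03900972  0.31962753]
scene spout 0.71 [334.9, 235.9]
scene jug 0.86 [329.4, 278.2]
scene knob_top 0.65 [331.2, 233.4]
scene pin 0.6 [377.2, 215.4]
1.9 [[324.9, 232.9], [332.5, 203.7], [336.9, 205.3]]
1.967 [[329.2, 233.3], [334.1, 203.9], [336.9, 205.3]]
2.03 [[333.3, 233.6], [335.7, 204.0], [336.9, 205.3]]
wrist spout 0.69 [382.1, 240.6]
wrist jug 0.98 [356.0, 284.8]
wrist knob_top 0.69 [400.7, 209.7]
wrist pin 0.98 [512.7, 270.3]
1.9 [[376.2, 364.8], [396.2, 298.7], [396.4, 213.4]]
1.967 [[386.2, 365.3], [400.8, 299.0], [396.4, 213.4]]
2.03 [[395.7, 365.3], [405.1, 299.0], [396.4, 213.4]]
```

View pics/wrist6.png

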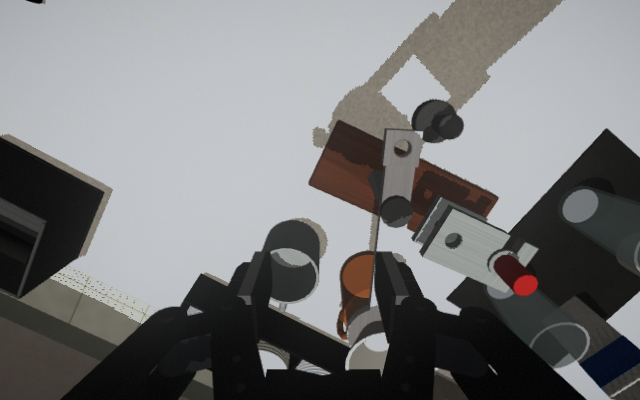

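The view shows the jug at (356,280) under the dripper at (367,352), half hidden by a finger, with the pin parked at (515,270). I'll move out for a clear view.

Call:
play_rows(
  linear=[
    [0,0,0.02],
    [0.02,0.02,0.02],
    [0.04,0.03,0],
    [0.04,0.03,0],
    [0.03,0.02,0],
    [0,0,0],
    [0,0,0],
    [0,0,0],
  ],
  turn=[0,0,0,0,0,0,0,0],
)

```text
time: 20.4
tool_pos: [0.6989, 0.0598, 0.36]
tool_rot: [0.001, -0.272, 0.962, -0.0]
contact_force: [0.5, -0.1, -1.1]
gripper_width: 0.583
grasp_force: 0.0
```

```bash
python3 - <<'E'
from h import *
P=np.array([.5641,.0459]);yaw=.1193
s=state();im=grab_frame('wrist');C=cam('wrist',s);save(im,'w7.png');print(s['tool_pos'])
for t in ('spout','jug','pitcher'):
    d=trace('wrist',t)
    if d: print(t,d[0]['p'], d[0]['location'])
for q in (1.9,1.967,2.03):
    f=q+yaw;u=np.array([np.sin(f),-np.cos(f)]);print(q,proj(C,[[*(P+.165*u),.181],[*(P+.065*u),.2],[*P,.146]]).round(1).tolist())
print('jug rim/base',proj(C,[[.7073,.1272,.1],[.7073,.1272,0]]).round(1).tolist())
E
```

```text
[0.69890266 0.05981914 0.36001062]
spout 0.71 [376.4, 180.6]
jug 0.76 [345.5, 167.8]
pitcher 0.91 [273.8, 141.4]
1.9 [[363.9, 212.9], [382.1, 117.4], [383.3, 45.7]]
1.967 [[374.4, 213.6], [387.0, 117.8], [383.3, 45.7]]
2.03 [[384.3, 213.6], [391.5, 117.8], [383.3, 45.7]]
jug rim/base [[365.3, 189.9], [357.7, 170.7]]
```

View pics/w7.png

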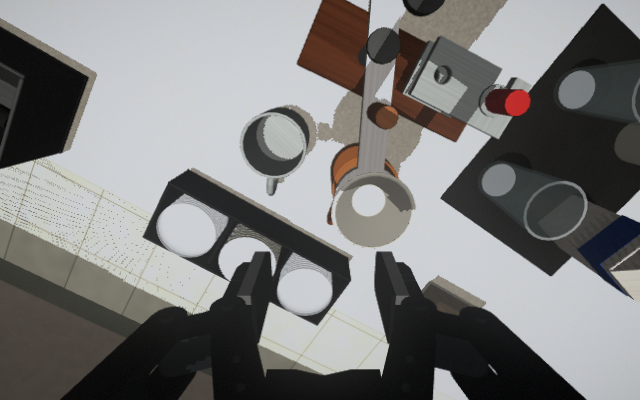

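The dripper rim is centred at (373.5,210), which gives q ≈ 1.96. The jug is at 1.967, so they are about 1 mm apart. The pin is parked, the gripper is clear and nothing else has moved.

```bash
python3 -c "
from plant import *
print(job_done())"
```

```text
the job is handed in; nothing more can be done
None
```

The pin is parked upright in the notch with its collar on the plate. The dripper is centred over the amber jug to about 1 mm as measured from the wrist camera. The gripper has let go of everything, and I handed the job in at about 20 s.

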